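# Wipe the light base's window, then hold its shutter slide at the clip

## Task

Get the microscope's light base ready for viewing: take the sprung wiper from its cork mat and, keeping its pad lightly pressed on the glass window the whole way (its spring partly pushed in, never forced down hard), wipe it lengthways along the middle of the glass, from the end far from the pull handle to the end next to it, and stand the wiper upright back on the mat, let go of. Only then take hold of the pull handle of the spring-return shutter slide and draw it out until its pointer stands between the two ridges of the index clip on the rail, and finish still holding it there: it springs back if released, so do not let go. Leave the boxes, bottle and loupe alone.

Things in the scene. Friction and masses are not known exactly. Their poses are not given: they have to be found in the camera images.
- lightbase: grey flat light base fixed to the bench, a box 200 (x) x 130 (y) x 55 mm high; origin at the centre of its underside, z up. Its slide comes out of the -x end, along its -x axis. An index rail (18 mm wide, top 28 mm above the bench) runs out from that end along x, from x = -95 to -235 mm, centred at y = -56 mm
- window (a point): centre of the upper surface of the pale glass window, 57 mm above the bench: a glass plate 170 (x) x 66 (y) mm standing 2 mm proud of the light base's top; axes parallel to the base's. The end next to the pull handle is -x, the far end is +x. The pad's centre can travel 60 mm to either side of the middle with the whole pad on the glass
- wiper: the loose wiper, 140 g, 76 mm tall: a square upright wooden grip 26 x 26 mm (from 30 to 76 mm above the pad's underside) on a round flange (36 mm wide, 24 to 30 mm up), over a sprung round pad; origin on its axis at the height of the pad's underside with the spring fully out; x and y axes square to the grip's faces, z along the grip, upwards
- wiper_grip (a point): centre of the wiper's wooden grip, 53 mm above the pad's underside when the spring is fully out (less when the spring is pushed in); fixed to the grip, same axes as the wiper
- pad_face (a point): centre of the underside of the wiper's round felt-faced pad, 50 mm across and 10 mm thick. The pad moves up to 12 mm towards the grip against a spring: 2.4 N starts it moving, 4.8 N pushes it in 6 mm, 7.2 N the full 12 mm, then it is hard. Standing on the mat, the spring is fully out
- mat: cork mat fixed on the bench, 120 x 120 x 4 mm, origin at the centre of its underside; the wiper starts standing on it
- slide (a joint): how far the shutter slide is drawn out (m): 0 = home, where it starts; 0.075 = end stop. A spring pulls it home with 4 N at 0 and 80 N/m more (about 9 N at 60 mm)
- handle_grip (a point): point to grip on the slide's pull handle, on its vertical centre line, 68 mm above the bench, 20 mm below its top; axes parallel to the base's; 155 mm from the light base's centre when home. The handle is a light grey upright block 16 (x, the pull direction) x 30 (y) mm, from 36 to 88 mm above the bench, 47 mm clear of the base's end face when home; it stands on a flat steel blade and is pulled towards the base's -x
- pointer (a point): middle of the tip of the slide's pointer, a thin flat finger 2.5 mm wide that reaches sideways (-y of the base) from the foot of the handle to beside the rail; moves with the slide, always at the same x (base axes) as handle_grip
- clip: aluminium index clip sitting on the rail, fixed, its place differs from run to run, 30 to 60 mm of slide travel out: a plate 22 (x) x 18 (y) mm with a ridge 12 mm high and 5 mm thick across each end, 12 mm gap between the ridges; origin at the centre of its underside, on the rail's top, midway between the ridges; axes parallel to the base's
- stonebox: bystander: closed black box 73 x 103 x 44 mm
- ringbox: bystander: open red ring box 60 x 60 mm, 88 mm tall
- bottle: bystander: small glass bottle, 40 mm across, 100 mm tall
- loupe: bystander: dark eye loupe, 34 mm across, 34 mm tall
Things that resemble listed ones, but are neither listed nor needed, are in the scene too. Leave any green look-alike of the wiper alone.

How it is judged (in metres and radians):
On the way, in this order (a step that is already met when the one before it is completed fails the run):
1. the held wiper's pad presses on the glass at the end far from the handle, slide still home (contact force between wiper and lightbase above 1.8 N and contact force between the fingers and wiper above 1 N and y of pad_face in the frame of window between -0.02 and 0.02 m and value of joint slide below 0.01 m and x of pad_face in the frame of window above 0.042 m), for 0.05 s.
2. it is pressed on the glass a third of the way along (contact force between wiper and lightbase above 1.8 N and contact force between the fingers and wiper above 1 N and y of pad_face in the frame of window between -0.02 and 0.02 m and value of joint slide below 0.01 m and x of pad_face in the frame of window between 0.01 and 0.03 m), for 0.03 s.
3. it is pressed on the glass at the middle (contact force between wiper and lightbase above 1.8 N and contact force between the fingers and wiper above 1 N and y of pad_face in the frame of window between -0.02 and 0.02 m and value of joint slide below 0.01 m and x of pad_face in the frame of window between -0.008 and 0.008 m), for 0.03 s.
4. it is pressed on the glass two thirds of the way along (contact force between wiper and lightbase above 1.8 N and contact force between the fingers and wiper above 1 N and y of pad_face in the frame of window between -0.02 and 0.02 m and value of joint slide below 0.01 m and x of pad_face in the frame of window between -0.03 and -0.01 m), for 0.03 s.
5. it is pressed on the glass at the end next to the handle (contact force between wiper and lightbase above 1.8 N and contact force between the fingers and wiper above 1 N and y of pad_face in the frame of window between -0.02 and 0.02 m and value of joint slide below 0.01 m and x of pad_face in the frame of window below -0.042 m), for 0.03 s.
6. the wiper stands on the mat, let go of, slide still home (x of pad_face in the frame of mat between -0.045 and 0.045 m and y of pad_face in the frame of mat between -0.045 and 0.045 m and height (world z) of pad_face below 0.01 m and angle between wiper_grip's own z axis and vertical below 0.15 rad and contact force between the fingers and wiper below 0.1 N and value of joint slide below 0.01 m), for 0.2 s.
7. the slide's pointer is held between the clip's ridges (x of pointer in the frame of clip between -0.0045 and 0.0045 m and contact force between the fingers and slide above 1.5 N and contact force between slide and wiper below 0.1 N), for 0.3 s.
At the end, for the whole second after the job is handed in: Pointer still, within 4.5 mm of midway between the clip's ridges, fingers holding the handle (over 1.5 N), nothing else doing so; wiper upright (0.15 rad) on the mat, pad centre within 45 mm of its centre along each mat axis, untouched; no bystander moved 30 mm (all of step 7 and x of pad_face in the frame of mat between -0.045 and 0.045 m and y of pad_face in the frame of mat between -0.045 and 0.045 m and height (world z) of pad_face below 0.01 m and angle between wiper_grip's own z axis and vertical below 0.15 rad and contact force between the fingers and wiper below 0.1 N and velocity of joint slide between -0.01 and 0.01 m/s and distance of each of stonebox, ringbox, bottle, loupe from where it was at the start of the episode below 0.03 m); the arm keeps its last pose, push and grip.
It fails at once if the wiper is pressed on the glass with more than 22 N (contact force between wiper and lightbase above 22 N).
It fails at once if a bystander is moved by more than 30 mm (distance of any of stonebox, ringbox, bottle, loupe from where it was at the start of the episode above 0.03 m).
It also fails if it takes over 72 s, if anything falls off the work surface, if the arm or the gripper's body presses on something with over 40 N, if the wrist force passes 120 N, or if a joint passes its speed limit or range.

## Robot

A 6-joint arm with a two-finger parallel gripper is mounted at the origin on the work surface. World frame = base frame: x ahead of the robot, y to its left, z up, the work surface at z = 0. Lengths are in mm, angles in rad, forces in N, time in s.
With the tool pointing down it reaches from about 325 to 850 mm from the base axis. Payload 4.4 kg.
Tool frame: the origin (TCP) lies midway between the tips of the shut fingers; the grasp point (between the pads) lies robot.grip_depth behind it (robot.grip_depth is the distance from the TCP to the grasp point, in mm); z points along the fingers, y is the line along which they close (so a half turn about z gives the same grasp; the last joint's range is limited). The gripper opens to 94 mm and grips with 3 to 60 N. Pads are 16 mm wide; open, the fingers measure 119 mm over their backs; the gripper's body (75 mm by 177 mm) begins 78 mm behind the grasp point.
Start: joints at [0.965, 0.207, 1.542, -0, 1.393, -0.15], TCP at [253.113, 516.295, 205.447] pointing down, gripper open.
Joint ranges: [-2.73, 2.73], [-0.86, 2.22], [0.23, 2.46], [-1.11, 4.25], [0.08, 2.63], [-2.82, 2.82]. Speed limits (rad/s): [2.79, 2.79, 3.14, 3.14, 3.14, 3.14].

## Interface

Orientations are given as a unit quaternion [x, y, z, w].
In Python, from bench import readout, optics, robot gives the robot as it stands. The module is installed in compiled form; this text tells all that it offers.
- The arm moves only by the tool apply_moves, never from a script. Its argument "commands" is a list of rows, each a list of 5 numbers: the shift along the tool's x, y, z in cm, then the turn about the tool's z in degrees, then the opening in per cent of the stroke, from 0 (shut) to 100 (fully open). In form: [[x, y, z, turn, hand], ...]. A call has 1 to 8 rows; each row shifts and turns the commanded pose from where the row before left it, along the tool's axes as they then stand; what a row does not reach is not made up. A row lasts 1/10 s, in which the tool goes at most 50 mm and 8.59 degrees, less where a joint would pass 70% of its speed; a pose out of reach is approached as far as the arm can. A call with a gripper value outside its range is refused whole. The fingers move at their own pace and stop on an object; "newtons" is the grip in N (left out, the last holds). Time passes only in rows, so rows that do not move let the fingers close. It gives the time, the measured TCP pose, the force, the opening and the grip force at its end, in the units of the state.
- readout.observe(): the state, without advancing time (a new reading comes with each control period).
- optics.capture(name): name is "scene" or "top" or "wrist"; returns a dict with "image" (480x640x3 uint8, blue, green, red), "z_map" (480x640 float32, mm along the optical axis (not along the pixel's ray), 0 where there is no reading), "intrinsics" (3x3 intrinsics, pixels), "view" (4x4, takes a point from world to camera coordinates); the wrist camera has in their place "tool_from_camera" (4x4, takes a point from camera to tool coordinates, whose origin is the TCP and whose axes are the flange's). Camera axes: x right, y down, z forward; pixel columns grow to the right and rows downward; lengths in mm; the calibration is good to about 2 mm. A picture is of the moment at which its call begins: read the wrist's pose just before it.
- robot.hand_in(): hands the job in; it is judged then, once.
Trained networks look in a picture, given as the dict that the camera call returned (one of the last four; its "shot" number tells which), for a name from the list of things; names that differ only in an ending like _2 or _b are one class to them, and where a whole thing is asked for, a point or a joint stands for the part that bears it (a point fixed in the world has none). Each returns a list of dicts, best first, with "p" (0 to 1); they miss things now and then, are a little off and sometimes report something else, mostly with a low value. They report only what shows in the picture. A call takes as long as a camera call. They do not tell look-alikes from the thing itself.
- optics.trace(target, picture): "region" (480x640 bool, what is visible of it) and "box" ([left, top, right, bottom] in pixels, round what is visible of it).
- optics.mark_of(target, picture): "position" ([row, column] in pixels: a listed point, or the origin of a listed thing).
The state is a dict: "time_s": time; "joints": joint angles; "qd": joint speeds; "joint_efforts": joint torques, N m; "eef_pos": TCP position; "tool_rot": TCP orientation; "force": force on the tool from outside, world axes, zero at the start; "torque": the same for the moment, N m; "gripper_width": finger opening in mm; "grip_force": force on a finger pad.
Only numpy, scipy, OpenCV 4.12 (cv2) and the standard library are available. Lean on these libraries where they do the work, as an engineer would, in place of code of your own. Each camera call takes 0.05 s, during which the arm holds its last target. There are 200 camera calls.

## Working session

There is one attempt and no reset: what is moved stays moved. The work goes in short steps, Python scripts to look and compute and a tool call to move; the robot and the scene stay as the last step left them, time stands still between calls to the robot, and variables do not carry over. Pictures are saved under pics/ and viewed, at most 10 in all, crops included, and the job is handed in when it is done.

Besides the shell and the picture viewer there is one more tool, called after ">>>" by a JSON object that holds its "op" and its "data", one argument or row to a line. apply_moves: Moves the arm, as the interface text tells. Its arguments: {"type":"object","properties":{"commands":{"type":"array"},"newtons":{"type":"number"}},"required":["commands"]}

```bash
mkdir -p pics; cat > h.py <<'E'
import numpy as np, cv2
from bench import readout, optics, robot
from scipy.spatial.transform import Rotation as R
def world_T(pic, st=None):
    if 'view' in pic: return np.linalg.inv(np.array(pic['view']))
    T=np.eye(4);T[:3,:3]=R.from_quat(st['tool_rot']).as_matrix();T[:3,3]=st['eef_pos']
    return T@np.array(pic['tool_from_camera'])
def cloud(pic,st=None):
    K=np.array(pic['intrinsics']);z=pic['z_map'];v,u=np.mgrid[:480,:640]
    P=np.stack([(u-K[0,2])/K[0,0]*z,(v-K[1,2])/K[1,1]*z,z,np.ones_like(z)],-1)
    return (P@world_T(pic,st).T)[...,:3]
def ray(pic,rc,st=None):
    K=np.array(pic['intrinsics']);T=world_T(pic,st)
    d=np.array([(rc[1]-K[0,2])/K[0,0],(rc[0]-K[1,2])/K[1,1],1.]);return T[:3,3],T[:3,:3]@d
def at_z(pic,rc,z,st=None):
    o,d=ray(pic,rc,st);return o+d*(z-o[2])/d[2]
E
python3 - <<'E'
from h import *
np.set_printoptions(precision=1,suppress=True)
st=readout.observe();print({k:np.round(v,3) for k,v in st.items()},robot.grip_depth)
for n in ['top','scene']:
    p=optics.capture(n);cv2.imwrite(f'pics/{n}0.png',p['image']);C=cloud(p)
    for t in ['lightbase','wiper','mat','clip','slide','stonebox','ringbox','bottle','loupe','window','wiper_grip','handle_grip','pointer']:
        for m in optics.mark_of(t,p)[:3]:
            r,c=np.clip(np.round(m['position']).astype(int),0,[479,639]);print(n,t,round(m['p'],2),r,c,C[r,c])
E
```

```text
{'time_s': np.float64(0.0), 'joints': array([ 1. ,  0.2,  1.5, -0. ,  1.4, -0.2]), 'qd': array([ 0.,  0., -0.,  0., -0., -0.]), 'joint_efforts': array([  0. , -37.1, -28.1,   0.1,   0. ,  -0. ]), 'eef_pos': array([252.7, 515.6, 204.3]), 'tool_rot': array([ 0.2,  1. , -0. , -0. ]), 'force': array([ 0.3,  0.1, -0.6]), 'torque': array([ 0.,  0., -0.]), 'grip_force': np.float64(0.0), 'gripper_width': np.float64(93.935)} 18.8
top lightbase 0.56 267 304 [512.8  21.1  57.4]
top wiper 0.96 291 204 [456.1 222.2  74.7]
top wiper 0.77 304 148 [426.6 341.9  52.1]
top wiper 0.73 353 135 [326.9 360.3  49.5]
top mat 0.86 296 149 [443.4 348.4  33.2]
top mat 0.17 145 312 [785.7  13.7  45.2]Traceback (most recent call last):
  File "<stdin>", line 7, in <module>
ValueError: it knows: bottle, clip, handle_grip, lightbase, loupe, mat, pad_face, pointer, ringbox, stonebox, window, wiper, wiper_grip
```

```bash
python3 - <<'E'
from h import *
np.set_printoptions(precision=1,suppress=True)
for n in ['top','scene']:
    p=optics.capture(n);cv2.imwrite(f'pics/{n}0.png',p['image']);C=cloud(p)
    for t in ['lightbase','wiper','mat','clip','stonebox','ringbox','bottle','loupe','window','wiper_grip','handle_grip','pointer','pad_face']:
        for m in optics.mark_of(t,p)[:3]:
            r,c=np.clip(np.round(m['position']).astype(int),0,[479,639]);print(n,t,round(m['p'],2),r,c,C[r,c])
E
```

```text
top lightbase 0.74 269 303 [508.8  23.2  54.3]
top lightbase 0.58 226 392 [ 611.4 -167.5   29.6]
top wiper 0.83 301 151 [433.  340.9  39.4]
top wiper 0.76 290 206 [458.7 221.5  61.8]
top wiper 0.58 355 137 [321.2 362.5  32.4]
top mat 0.71 296 150 [443.5 346.4  32.9]
top clip 0.5 227 393 [ 609.6 -170.    27.5]
top clip 0.25 269 305 [508.8  18.9  56.5]
top stonebox 0.95 148 310 [779.3  18.   43. ]
top ringbox 0.57 165 238 [738.6 177.4  31.7]
top bottle 0.84 201 488 [ 670.5 -374.5   45.1]
top loupe 0.45 349 391 [ 348.3 -166.9   29.4]
top window 0.77 265 304 [517.1  21.3  56.4]
top wiper_grip 0.95 292 199 [453.7 231.5  77.3]
top wiper_grip 0.81 302 139 [430.  349.3  81. ]
top wiper_grip 0.8 357 125 [321.2 369.7  74. ]
top handle_grip 0.92 252 379 [ 545.6 -132.1   86.2]
top handle_grip 0.24 233 373 [ 594.5 -126.    29.6]
top pointer 0.79 231 375 [ 599.5 -130.6   27.3]
top pointer 0.38 345 391 [ 356.8 -166.1   34.1]
top pad_face 0.59 302 153 [431.1 339.2  32.1]
top pad_face 0.54 353 137 [325.4 362.1  34.6]
top pad_face 0.5 294 205 [450.2 221.   69.4]
scene lightbase 0.23 299 268 [ 617.9 -1
[... 216 characters left out ...]
[ 613.4 -158.1   30.8]
scene clip 0.57 299 268 [ 617.9 -166.5   41.4]
scene clip 0.25 235 320 [509.5  25.2  57.1]
scene stonebox 0.89 332 396 [831.   -7.8  43.1]
scene ringbox 0.62 288 444 [778.9 160.   31.6]
scene loupe 0.71 252 216 [ 363.7 -176.4   -0.9]
scene window 0.59 235 319 [509.2  22.7  58. ]
scene wiper_grip 0.75 198 382 [464.5 235.6  58.3]
scene wiper_grip 0.59 178 412 [441.9 349.3  67.4]
scene wiper_grip 0.58 160 392 [329.6 371.7  62.3]
scene handle_grip 0.65 264 265 [ 555.3 -137.7   76.8]
scene pointer 0.84 287 278 [ 554.5 -112.3   -0.4]
scene pad_face 0.61 176 388 [326.  364.1  12.1]
scene pad_face 0.56 216 378 [468.4 222.8  11. ]
scene pad_face 0.49 193 412 [435.4 360.1  14.4]
```

View pics/top0.png

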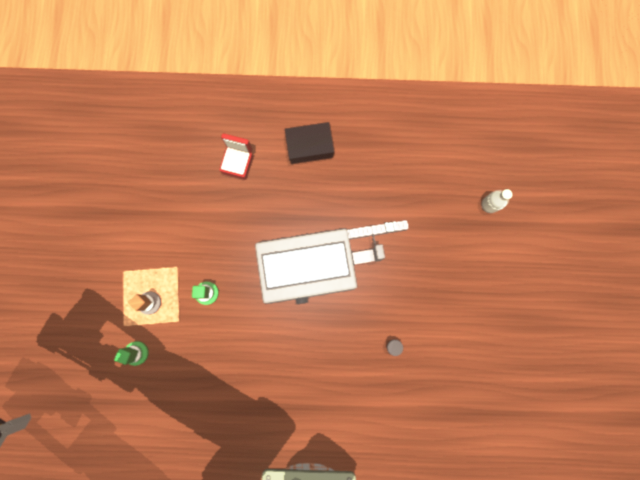

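View pics/scene0.png

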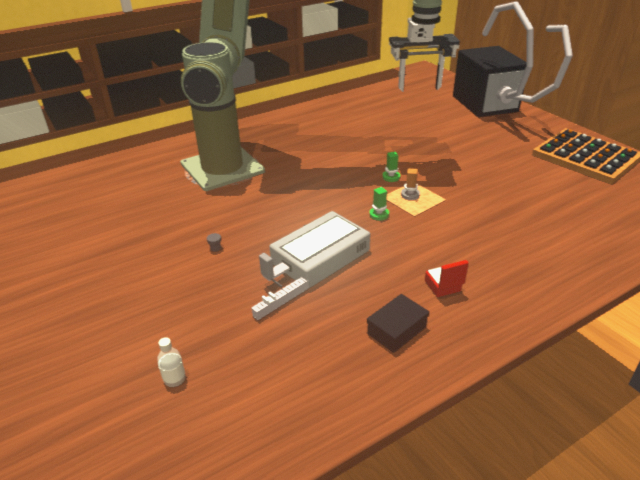

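Wiper candidates in the top view, as (row, col): brown wooden one at (302,139) standing on the cork mat, green ones at (292,205) and (355,130) off the mat. The brown one fits, since it has a wooden grip and stands on the mat; the green ones are look-alikes. The base lies around (267,305), the handle at (252,379), and the rail and clip at about (228,392).

```bash
cat >> h.py <<'E'
def to_tool(d,st): return R.from_quat(st['tool_rot']).as_matrix().T@np.array(d)/10
def minrect(P):
    (c,s,a)=cv2.minAreaRect(P.astype(np.float32)); return c,s,a
E
python3 - <<'E'
from h import *
np.set_printoptions(precision=2,suppress=True)
st=readout.observe();w=optics.capture('wrist');print(w['tool_from_camera'],w['intrinsics'][0][0])
print(R.from_quat(st['tool_rot']).as_matrix())
print('to (437,346,200):',to_tool(np.array([437,346,200])-st['eef_pos'],st))
p=optics.capture('top');C=cloud(p);X=C.reshape(-1,3)
near=(abs(X[:,0]-512)<150)&(abs(X[:,1]-20)<150)
m=near&(X[:,2]>50)&(X[:,2]<62);print('top face',minrect(X[m][:,:2]),m.sum())
b=p['image'].reshape(-1,3).min(1)
m2=m&(b>225);print('glass',minrect(X[m2][:,:2]),m2.sum(),np.median(X[m2][:,2]))
m=(X[:,2]>82)&(abs(X[:,0]-545)<40)&(abs(X[:,1]+135)<40);print('handle',minrect(X[m][:,:2]),m.sum())
hsv=cv2.cvtColor(p['image'],cv2.COLOR_BGR2HSV).reshape(-1,3)
m=(abs(X[:,0]-440)<90)&(abs(X[:,1]-346)<80)&(X[:,2]>1.5)&(X[:,2]<9);print('mat',minrect(X[m][:,:2]),m.sum())
m=(abs(X[:,0]-440)<90)&(abs(X[:,1]-346)<60)&(X[:,2]>70);print('grip',minrect(X[m][:,:2]),m.sum())
crop=cv2.resize(p['image'][250:380,90:230],None,fx=4,fy=4);cv2.imwrite('pics/crop.png',crop)
E
```

```text
[[  -0.     -0.97   -0.24   68.68]
 [   1.     -0.     -0.      0.95]
 [   0.     -0.24    0.97 -178.68]
 [   0.      0.      0.      1.  ]] 424.23232788082754
[[-0.9   0.44 -0.  ]
 [ 0.44  0.9  -0.  ]
 [ 0.   -0.   -1.  ]]
to (437,346,200): [-24.01  -7.2    0.54]
top face ((522.2070922851562, -5.7079315185546875), (128.75868225097656, 246.85081481933594), 11.227730751037598) 5624
glass ((517.0932006835938, 18.168296813964844), (121.37296295166016, 189.46995544433594), 11.193675994873047) 4335 55.20828800093932
handle ((547.024169921875, -133.48280334472656), (29.326007843017578, 15.340306282043457), 10.802238464355469) 112
mat ((439.5303649902344, 346.0077209472656), (179.27244567871094, 159.4449462890625), 0.1681213527917862) 1992
grip ((429.7168884277344, 356.2897033691406), (26.10237693786621, 26.21234130859375), 45.50189208984375) 183
```

View pics/crop.png

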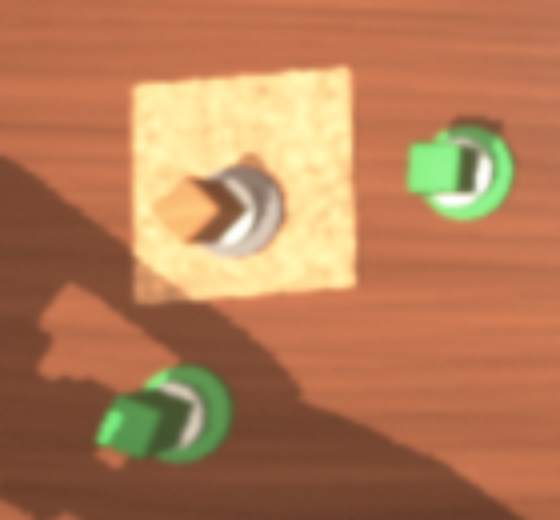

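The crop confirms it: the brown grip stands on the cork mat at crop position (210,195), and both green ones are off the mat. Next I move above it and turn to match its faces.

>>> {"op": "apply_moves", "data": {
  "commands": [
    [-3.83,-1.09,0.3,0,100],
    [-3.83,-1.09,0.3,0,100],
    [-3.83,-1.09,0.3,0,100],
    [-3.83,-1.09,0.3,0,100],
    [-3.83,-1.09,0.3,0,100],
    [-3.83,-1.09,0.3,0,100],
    [0,0,0,8.5,100],
    [0,0,0,8.5,100]
  ],
  "newtons": 25
}}

```text
time_s: 2.55
eef_pos: [431.8, 355.2, 187.3]
tool_rot: [0.372, 0.928, -0.0, -0.0]
force: [0.1, -0.2, -0.0]
gripper_width: 94.1
grip_force: 0.0
```

>>> {"op": "apply_moves", "data": {
  "commands": [
    [0,0,0,1.5,100],
    [0,0,0,0,100]
  ]
}}

```text
time_s: 2.75
eef_pos: [430.6, 356.4, 187.5]
tool_rot: [0.379, 0.926, 0.0, 0.0]
force: [-0.2, 0.5, 0.2]
gripper_width: 93.7
grip_force: 0.0
```

```bash
cat > wr.py <<'E'
from h import *
np.set_printoptions(precision=2,suppress=True)
st=readout.observe();w=optics.capture('wrist')
M=R.from_quat(st['tool_rot']).as_matrix();print('tcp',st['eef_pos'],'yang',np.degrees(np.arctan2(M[1,1],M[0,1])),'xang',np.degrees(np.arctan2(M[1,0],M[0,0])))
C=cloud(w,st);X=C.reshape(-1,3)
E
python3 - <<'E'
from wr import *
m=(abs(X[:,0]-430)<45)&(abs(X[:,1]-356)<45)&(X[:,2]>72)&(X[:,2]<90)
hsv=cv2.cvtColor(w['image'],cv2.COLOR_BGR2HSV).reshape(-1,3)
print('grip',minrect(X[m][:,:2]),m.sum(),np.median(X[m][:,2]),'to',to_tool(np.array([*minrect(X[m][:,:2])[0],0])-st['eef_pos'],st))
m=(abs(X[:,0]-440)<100)&(abs(X[:,1]-346)<90)&(X[:,2]>2)&(X[:,2]<7);c=minrect(X[m][:,:2]);print('mat',c,m.sum())
for t in ['wiper','mat','wiper_grip']:
    for k in optics.mark_of(t,w)[:2]: print(t,k['p'],k['position'],at_z(w,k['position'],{'wiper':4,'mat':0,'wiper_grip':57}[t],st))
cv2.imwrite('pics/w1.png',w['image'])
E
```

```text
tcp [430.65 356.45 187.49] yang 45.51803272522876 xang 135.51803262299984
grip ((430.25, 359.1150207519531), (25.887834548950195, 26.320924758911133), 45.630558013916016) 1359 79.14253149721719 to [ 0.22  0.16 18.75]
mat ((424.975830078125, 345.4107666015625), (170.14718627929688, 178.76161193847656), 0.1879757195711136) 14684
wiper 0.98 [323.2, 241.4] [457.03 239.1    4.  ]
wiper 0.96 [104.3, 240.9] [324.48 380.14   4.  ]
mat 0.74 [223.0, 328.8] [446.42 362.08   0.  ]
wiper_grip 0.93 [226.8, 314.9] [431.25 359.49  57.  ]
wiper_grip 0.78 [349.8, 227.1] [453.88 238.37  57.  ]
```

View pics/w1.png

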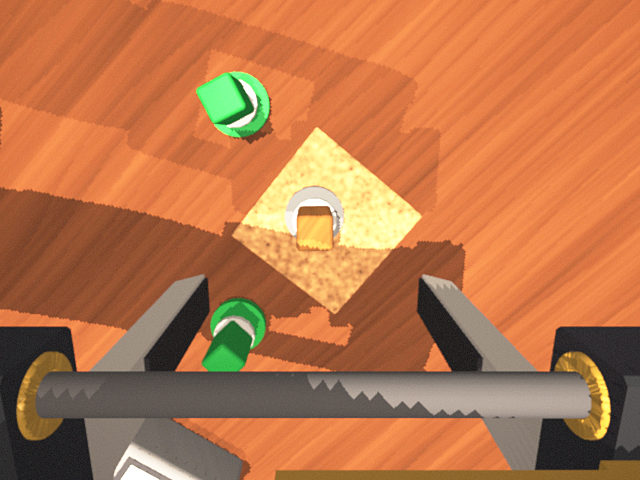

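The wiper is centred at pixel (row 227, col 315) on the mat, and both fingers are clear of the green ones. I'll descend and grip.

>>> {"op": "apply_moves", "data": {
  "commands": [
    [0.2,0.16,3,0,100],
    [0,0,3,0,100],
    [0,0,3,0,80],
    [0,0,3,0,60],
    [0,0,1.6,0,50],
    [0,0,1.0,0,40],
    [0,0,0,0,15],
    [0,0,0,0,15]
  ],
  "newtons": 25
}}

```text
time_s: 3.75
eef_pos: [431.0, 359.5, 42.2]
tool_rot: [0.379, 0.925, 0.001, 0.0]
force: [-0.7, -0.3, -0.2]
gripper_width: 49.2
grip_force: 0.0
```

>>> {"op": "apply_moves", "data": {
  "commands": [
    [0,0,0,0,15],
    [0,0,0,0,15],
    [0,0,0,0,15]
  ]
}}

```text
time_s: 4.05
eef_pos: [430.7, 359.2, 42.4]
tool_rot: [0.38, 0.925, 0.0, 0.0]
force: [0.5, 0.5, 1.7]
gripper_width: 25.7
grip_force: 24.8
```

>>> {"op": "apply_moves", "data": {
  "commands": [
    [0,0,-2,0,15],
    [0,0,-4,0,15],
    [0,0,-4,0,15],
    [0,0,-2,0,15],
    [-3.2,-1.9,0,0,15],
    [-3.8,-2.2,0,0,15],
    [-3.8,-2.2,0,0,15],
    [-3.8,-2.2,0,0,15]
  ]
}}

```text
time_s: 4.85
eef_pos: [474.5, 194.5, 161.5]
tool_rot: [0.379, 0.925, 0.0, 0.0]
force: [0.6, -0.2, -1.5]
gripper_width: 25.6
grip_force: 25.0
```

>>> {"op": "apply_moves", "data": {
  "commands": [
    [-3.8,-2.2,0,0,15],
    [-3.8,-2.2,0,0,15],
    [-3.5,-2.2,0,0,15],
    [0,0,0,8.5,15],
    [0,0,0,8.5,15],
    [0,0,0,8.5,15],
    [0,0,0,8.5,15],
    [0,0,0,0.5,15]
  ]
}}

```text
time_s: 5.65
eef_pos: [506.9, 70.9, 161.3]
tool_rot: [0.637, 0.771, -0.0, -0.0]
force: [-0.6, -0.1, -2.4]
gripper_width: 25.8
grip_force: 25.0
```

```bash
cat > g.py <<'E'
from wr import *
near=(abs(X[:,0]-517)<150)&(abs(X[:,1]-20)<160)
b=w['image'].reshape(-1,3)
m=near&(X[:,2]>45)&(X[:,2]<66);print('z hist',np.histogram(X[m][:,2],bins=np.arange(45,66,1.5)))
m=m&(b.min(1)>215);mk=m.reshape(480,640).astype(np.uint8)
mk=cv2.morphologyEx(mk,cv2.MORPH_OPEN,np.ones((5,5)))
n,l,s,c=cv2.connectedComponentsWithStats(mk);k=1+np.argmax(s[1:,4]);G=X[(l==k).ravel()]
c=minrect(G[:,:2]);print('glass',c,s[k],np.median(G[:,2]))
m=near&(X[:,2]>80)&(X[:,2]<95)&(X[:,1]<-90);
if m.sum()>30: print('handle',minrect(X[m][:,:2]),m.sum(),np.median(X[m][:,2]))
for k in optics.mark_of('window',w)[:2]: print(k['p'],k['position'],at_z(w,k['position'],57,st))
E
cat > /dev/null; python3 - <<'E'
from g import *
print(readout.observe()['joints'],st['force'])
cv2.imwrite('pics/w2.png',w['image'])
E
```

```text
tcp [506.94  70.87 161.3 ] yang 10.860186007914267 xang 100.86018295134876
z hist (array([ 107,  110,  189,  352,  710, 4343, 8334, 4677,  953,    7,    0,
          0,    0]), array([45. , 46.5, 48. , 49.5, 51. , 52.5, 54. , 55.5, 57. , 58.5, 60. ,
       61.5, 63. , 64.5]))
glass ((507.105712890625, 83.27543640136719), (66.12841796875, 42.8869514465332), 9.406204223632812) [ 266  191   98   62 3820] 56.39759461374865
[-0.03  0.11  1.74 -0.    1.28 -0.22] [-0.57 -0.07 -2.41]
```

View pics/w2.png

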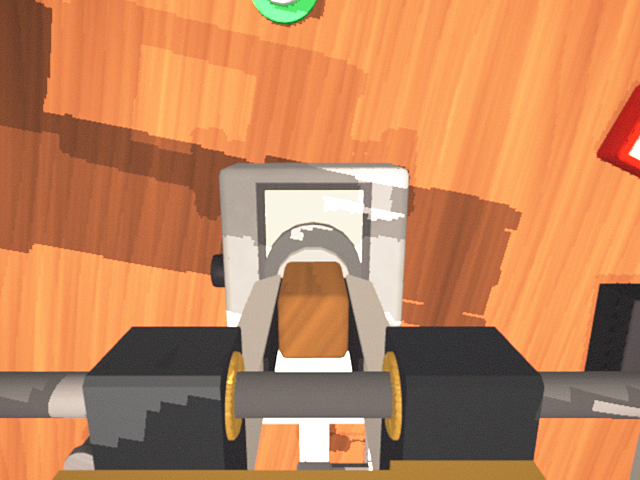

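The view shows the far end of the glass (rows 185–270, cols 265–365) with the wiper centred over its axis. I'll lower it gently.

>>> {"op": "apply_moves", "data": {
  "commands": [
    [0,0,3,0,15],
    [0,0,2.5,0,15],
    [0,0,0.6,0,15],
    [0,0,0.3,0,15],
    [0,0,0.3,0,15],
    [0,0,0.2,0,15],
    [0,0,0,0,15]
  ]
}}

```text
time_s: 6.45
eef_pos: [508.2, 71.0, 93.7]
tool_rot: [0.637, 0.771, 0.001, 0.001]
force: [-0.9, -0.0, 1.5]
gripper_width: 25.5
grip_force: 25.0
```

>>> {"op": "apply_moves", "data": {
  "commands": [
    [0,0,0.2,0,15],
    [0,0,0.2,0,15],
    [0,0,0,0,15],
    [0,0,0,0,15]
  ]
}}

```text
time_s: 6.85
eef_pos: [508.3, 71.0, 89.1]
tool_rot: [0.637, 0.771, 0.001, 0.001]
force: [0.5, 0.0, 3.4]
gripper_width: 25.7
grip_force: 25.0
```

>>> {"op": "apply_moves", "data": {
  "commands": [
    [-0.6,0,0,0,15],
    [-0.7,0,0,0,15],
    [-0.7,0,0,0,15],
    [-0.7,0,0,0,15],
    [-0.7,0,0,0,15],
    [-0.7,0,0,0,15],
    [-0.7,0,0,0,15],
    [-0.4,0,0,0,15]
  ]
}}

```text
time_s: 7.65
eef_pos: [517.2, 19.1, 88.4]
tool_rot: [0.637, 0.771, -0.0, 0.0]
force: [-0.9, 4.0, 3.9]
gripper_width: 25.6
grip_force: 25.0
```

>>> {"op": "apply_moves", "data": {
  "commands": [
    [-0.6,0,0,0,15],
    [-0.7,0,0,0,15],
    [-0.7,0,0,0,15],
    [-0.7,0,0,0,15],
    [-0.7,0,0,0,15],
    [-0.7,0,0,0,15],
    [-0.6,0,0,0,15],
    [-0.4,0,0,0,15]
  ]
}}

```text
time_s: 8.45
eef_pos: [526.8, -30.8, 88.4]
tool_rot: [0.637, 0.771, -0.0, -0.0]
force: [-0.5, 3.6, 4.0]
gripper_width: 25.7
grip_force: 25.0
```

>>> {"op": "apply_moves", "data": {
  "commands": [
    [0,0,0,0,15],
    [0,0,0,0,15]
  ]
}}

```text
time_s: 8.65
eef_pos: [526.9, -31.2, 88.6]
tool_rot: [0.637, 0.771, -0.001, 0.001]
force: [-1.3, -0.7, 4.0]
gripper_width: 25.7
grip_force: 25.0
```

>>> {"op": "apply_moves", "data": {
  "commands": [
    [0,0,-1.5,0,15],
    [0,0,-3,0,15],
    [0,0,-3,0,15],
    [2,-0.1,0,0,15],
    [4,-0.1,0,0,15],
    [4,-0.1,0,0,15],
    [4,-0.1,0,0,15],
    [4,-0.1,0,0,15]
  ]
}}

```text
time_s: 9.45
eef_pos: [486.4, 146.4, 162.1]
tool_rot: [0.637, 0.771, -0.001, -0.0]
force: [0.8, 0.2, -2.1]
gripper_width: 25.8
grip_force: 25.0
```

>>> {"op": "apply_moves", "data": {
  "commands": [
    [4,-0.1,0,0,15],
    [4,-0.1,0,0,15],
    [4,-0.1,0,0,15],
    [4,-0.1,0,0,15],
    [4,-0.1,0,0,15],
    [2,-0.1,0,0,15],
    [0,0,0,0,15],
    [0,0,0,0,15]
  ]
}}

```text
time_s: 10.25
eef_pos: [439.6, 359.8, 162.1]
tool_rot: [0.636, 0.771, -0.001, 0.0]
force: [-0.2, 0.0, -1.7]
gripper_width: 25.8
grip_force: 25.0
```

```bash
python3 - <<'E'
from wr import *
print(to_tool(np.array([441,360,43.5])-st['eef_pos'],st))
cv2.imwrite('pics/w3.png',w['image'])
E
```

```text
tcp [439.64 359.78 162.07] yang 10.958203003912534 xang 100.95844805248932
[ 0.02  0.16 11.86]
```

View pics/w3.png

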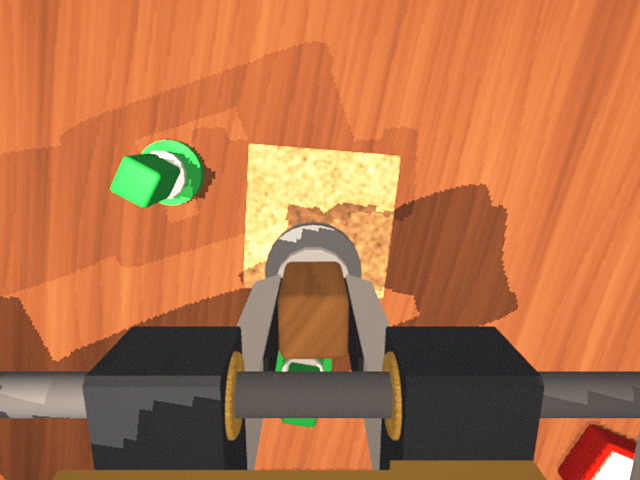

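The wiper is still held upright, with mat centre near pixel (row 220, col 322) under the tool. Lower and release.

>>> {"op": "apply_moves", "data": {
  "commands": [
    [0,0.1,3.5,0,15],
    [0,0,3.5,0,15],
    [0,0,3,0,15],
    [0,0,1.2,0,15],
    [0,0,0.4,0,15],
    [0,0,0.3,0,15],
    [0,0,0,0,15],
    [0,0,0,0,15]
  ]
}}

```text
time_s: 11.1
eef_pos: [442.6, 361.4, 46.1]
tool_rot: [0.637, 0.771, 0.001, 0.001]
force: [-0.4, 1.3, -2.0]
gripper_width: 25.9
grip_force: 25.0
```

>>> {"op": "apply_moves", "data": {
  "commands": [
    [0,0,0,0,15],
    [0,0,0,0,15]
  ]
}}

```text
time_s: 11.3
eef_pos: [441.8, 361.1, 45.3]
tool_rot: [0.637, 0.771, 0.001, 0.0]
force: [-0.6, -0.2, -1.5]
gripper_width: 25.4
grip_force: 25.0
```

Still hanging free, so I go down until it touches.

>>> {"op": "apply_moves", "data": {
  "commands": [
    [0,0,0.15,0,15],
    [0,0,0.15,0,15],
    [0,0,0,0,15],
    [0,0,0,0,15]
  ]
}}

```text
time_s: 11.7
eef_pos: [441.5, 361.0, 41.8]
tool_rot: [0.637, 0.771, 0.0, 0.0]
force: [-1.0, -0.1, 0.5]
gripper_width: 25.9
grip_force: 25.0
```

Contact (about 2 N). Release slowly.

>>> {"op": "apply_moves", "data": {
  "commands": [
    [0,0,0,0,30],
    [0,0,0,0,40],
    [0,0,0,0,55],
    [0,0,0,0,70],
    [0,0,0,0,70],
    [0,0,0,0,70]
  ]
}}

```text
time_s: 12.3
eef_pos: [441.3, 360.7, 41.4]
tool_rot: [0.637, 0.771, -0.0, -0.0]
force: [-0.4, -0.3, 0.6]
gripper_width: 64.2
grip_force: 0.0
```

>>> {"op": "apply_moves", "data": {
  "commands": [
    [0,0,-2,0,70],
    [0,0,-4,0,70],
    [0,0,-4,0,70],
    [0,0,-4,0,70],
    [0,0,0,0,70]
  ]
}}

```text
time_s: 12.8
eef_pos: [445.5, 363.3, 189.0]
tool_rot: [0.637, 0.771, 0.007, 0.002]
force: [1.1, 0.6, 1.2]
gripper_width: 66.0
grip_force: 0.0
```

```bash
python3 - <<'E'
from wr import *
m=(abs(X[:,0]-440)<45)&(abs(X[:,1]-360)<45)&(X[:,2]>72)&(X[:,2]<90)
print('grip',minrect(X[m][:,:2]),m.sum(),np.median(X[m][:,2]))
for k in optics.mark_of('mat',w)[:1]: print(k['p'],at_z(w,k['position'],0,st))
# handle pre-pose: handle ~ (547,-132), target tool y along base x (angle 101 or -79)
print(st['joints'])
cv2.imwrite('pics/w4.png',w['image'])
E
```

```text
tcp [445.54 363.34 188.97] yang 10.889319836756993 xang 100.89297238596875
grip ((442.3575439453125, 362.2218017578125), (25.638126373291016, 26.413049697875977), 10.880602836608887) 1346 79.15721468753435
[0.53 0.21 1.57 0.   1.35 0.34]
```

View pics/w4.png

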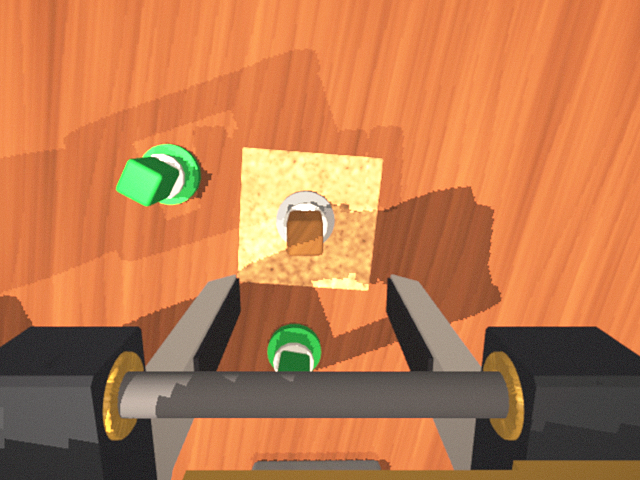

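Wiper stands upright on the mat at pixel (row 225, col 305), centred and released. On to the handle.

>>> {"op": "apply_moves", "data": {
  "commands": [
    [-3,0.1,0,0,60],
    [-4.3,0.1,0,0,60],
    [-4.3,0.1,0,0,60],
    [-4.3,0.1,0,0,60],
    [-4.3,0.1,0,0,60],
    [-4.3,0,0,0,60],
    [-4.3,0,0,0,60],
    [-4.3,0.1,0,0,60]
  ]
}}

```text
time_s: 13.7
eef_pos: [508.0, 35.3, 179.0]
tool_rot: [0.637, 0.771, -0.001, -0.002]
force: [1.7, 0.6, 0.2]
gripper_width: 56.2
grip_force: 0.0
```

>>> {"op": "apply_moves", "data": {
  "commands": [
    [-4.3,0.1,0,0,60],
    [-4.3,0,0,0,60],
    [-4.3,0,0,0,60],
    [-4.3,0.1,0,0,60],
    [0,0,0,8.5,60],
    [0,0,0,8.5,60],
    [0,0,0,8.5,60],
    [0,0,0,8.5,60]
  ]
}}

```text
time_s: 14.5
eef_pos: [542.4, -131.3, 178.5]
tool_rot: [0.836, 0.548, -0.001, -0.002]
force: [0.4, -0.6, -0.4]
gripper_width: 56.1
grip_force: 0.0
```

>>> {"op": "apply_moves", "data": {
  "commands": [
    [0,0,0,8.5,60],
    [0,0,0,8.5,60],
    [0,0,0,8.5,60],
    [0,0,0,8.5,60],
    [0,0,0,8.5,60],
    [0,0,0,8.5,60],
    [0,0,0,5,60],
    [0,0,0,0,60]
  ]
}}

```text
time_s: 15.3
eef_pos: [542.6, -131.1, 178.9]
tool_rot: [0.995, 0.095, -0.002, -0.001]
force: [0.3, -0.5, 1.3]
gripper_width: 56.3
grip_force: 0.0
```

```bash
python3 - <<'E'
from wr import *
m=(abs(X[:,0]-547)<40)&(abs(X[:,1]+133)<40)&(X[:,2]>82)&(X[:,2]<96)
if m.sum():print('handle',minrect(X[m][:,:2]),m.sum(),np.median(X[m][:,2]))
for t,z in [('handle_grip',68),('clip',28),('pointer',32)]:
    for k in optics.mark_of(t,w)[:2]: print(t,k['p'],k['position'],at_z(w,k['position'],z,st))
cv2.imwrite('pics/w5.png',w['image'])
# ridges: points near rail above 36mm, in base frame
th=np.radians(101);bx=np.array([np.cos(th),np.sin(th)]);by=np.array([-bx[1],bx[0]])
q=(X[:,:2]-np.array([518.5,20]));x=q@bx;y=q@by
m=(x<-100)&(x>-240)&(y>-68)&(y<-44)
for lo,hi in [(24,32),(36,46)]:
    k=m&(X[:,2]>lo)&(X[:,2]<hi);print(lo,k.sum());h,e=np.histogram(x[k],bins=np.arange(-240,-98,2));print([(int(a),int(b)) for a,b in zip(e,h) if b])
np.savez('h.npz',X=X,im=w['image'])
E
```

```text
tcp [ 542.62 -131.09  178.88] yang -79.10409488334479 xang 10.896496363890519
handle ((548.9888305664062, -131.21368408203125), (29.410236358642578, 16.032032012939453), 10.46194839477539) 1060 86.98915512901314
handle_grip 0.8 [232.9, 315.3] [ 546.75 -131.86   68.  ]
clip 0.84 [145.8, 370.2] [ 611.91 -161.82   28.  ]
pointer 0.67 [160.7, 313.1] [ 593.11 -121.36   32.  ]
24 3841
[(-236, 8), (-234, 60), (-232, 59), (-230, 66), (-228, 63), (-226, 63), (-224, 63), (-222, 64), (-220, 61), (-218, 66), (-216, 61), (-214, 64), (-212, 62), (-210, 61), (-202, 48), (-200, 63), (-198, 63), (-196, 66), (-194, 65), (-192, 52), (-186, 21), (-184, 62), (-182, 67), (-180, 63), (-178, 57), (-176, 72), (-174, 53), (-172, 67), (-170, 71), (-168, 48), (-166, 71), (-164, 72), (-162, 47), (-160, 72), (-158, 48), (-156, 72), (-154, 72), (-152, 48), (-150, 72), (-148, 72), (-146, 47), (-144, 72), (-142, 63), (-140, 57), (-138, 72), (-136, 56), (-134, 64), (-132, 69), (-130, 55), (-128, 67), (-126, 63), (-124, 59), (-122, 65), (-120, 60), (-118, 62), (-116, 67), (-114, 62), (-112, 62), (-110, 60), (-108, 63), (-106, 66), (-104, 63), (-102, 62)]
36 359
[(-208, 6), (-206, 65), (-204, 69), (-202, 36), (-190, 42), (-188, 63), (-186, 68), (-156, 5), (-154, 5)]
```

View pics/w5.png

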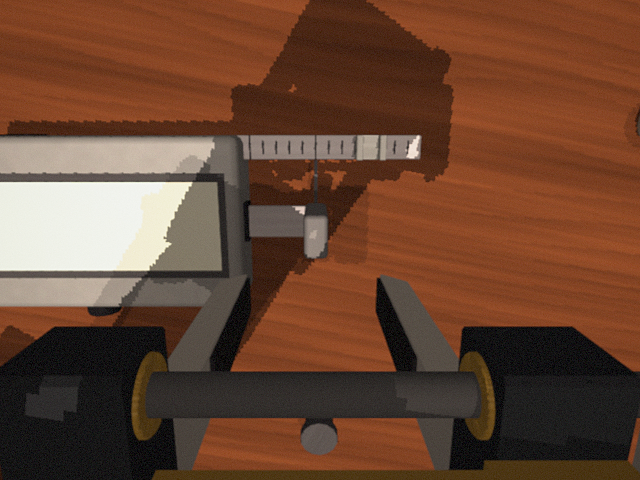

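The view shows the handle at (row 232, col 315), its pointer reaching to the rail at col 315, and the clip ridges at cols 360 and 382. About 41.6 mm of travel is needed. I'll descend and grip.

>>> {"op": "apply_moves", "data": {
  "commands": [
    [0.6,0.1,1.5,0,60],
    [0,0,3,0,60],
    [0,0,3,0,60],
    [0,0,3,0,60],
    [0,0,1.5,0,60],
    [0,0,1,0,60],
    [0,0,0,0,60],
    [0,0,0,0,60]
  ],
  "newtons": 30
}}

```text
time_s: 16.3
eef_pos: [551.3, -131.9, 52.4]
tool_rot: [0.995, 0.095, 0.001, 0.0]
force: [-0.1, -0.2, 0.6]
gripper_width: 56.4
grip_force: 0.0
```

>>> {"op": "apply_moves", "data": {
  "commands": [
    [0,0,0,0,30],
    [0,0,0,0,10],
    [0,0,0,0,5],
    [0,0,0,0,5],
    [0,0,0,0,5]
  ]
}}

```text
time_s: 16.8
eef_pos: [550.4, -131.6, 51.7]
tool_rot: [0.995, 0.095, 0.0, 0.0]
force: [-0.2, 1.2, 0.4]
gripper_width: 19.7
grip_force: 0.0
```

>>> {"op": "apply_moves", "data": {
  "commands": [
    [0,0,0,0,5],
    [0,0,0,0,5],
    [0,0,0,0,5]
  ]
}}

```text
time_s: 17.1
eef_pos: [550.2, -131.1, 51.6]
tool_rot: [0.995, 0.095, -0.0, -0.0]
force: [-1.0, 2.2, 3.3]
gripper_width: 15.5
grip_force: 30.0
```

Gripped. Pull 41.5 mm along tool +y.

>>> {"op": "apply_moves", "data": {
  "commands": [
    [0,0.4,0,0,5],
    [0,0.7,0,0,5],
    [0,0.8,0,0,5],
    [0,0.8,0,0,5],
    [0,0.8,0,0,5],
    [0,0.65,0,0,5],
    [0,0,0,0,5],
    [0,0,0,0,5]
  ]
}}

```text
time_s: 17.9
eef_pos: [558.0, -171.3, 51.6]
tool_rot: [0.996, 0.095, -0.0, -0.001]
force: [-0.7, 6.9, 4.3]
gripper_width: 16.3
grip_force: 30.0
```

```bash
cat > fin.py <<'E'
from wr import *
print(st['force'],st['grip_force'])
print('moved',to_tool(st['eef_pos']-np.array([550.2,-131.1,51.6]),st)*10)
cv2.imwrite('pics/w6.png',cv2.resize(w['image'][40:280,200:520],None,fx=2.5,fy=2.5))
th=np.radians(101);bx=np.array([np.cos(th),np.sin(th)]);by=np.array([-bx[1],bx[0]])
q=(X[:,:2]-np.array([518.5,20]));x=q@bx;y=q@by
for n,a,b,lo,hi in [('ridges',-68,-44,36,46),('pointer',-44,-18,31,46),('handle',-14,14,84,95)]:
    k=(x<-110)&(x>-240)&(y>a)&(y<b)&(X[:,2]>lo)&(X[:,2]<hi);h,e=np.histogram(x[k],bins=np.arange(-240,-98,1));print(n,[(int(i),int(c)) for i,c in zip(e,h) if c])
for t,z in [('clip',28),('pointer',36)]:
    for k in optics.mark_of(t,w)[:1]:
        P=at_z(w,k['position'],z,st);print(t,k,P,(P[:2]-[518.5,20])@bx)
E
python3 fin.py
```

```text
tcp [ 557.99 -171.3    51.56] yang -79.12698059171298 xang 10.873041031439017
[-0.68  6.9   4.26] 30.007059574127197
moved [ 0.07 40.95 -0.06]
ridges [(-207, 20), (-206, 91), (-205, 109), (-204, 82), (-203, 80), (-202, 77), (-197, 7), (-196, 9), (-195, 12), (-190, 38), (-189, 105), (-188, 94), (-187, 83), (-186, 91), (-185, 50)]
pointer [(-197, 77), (-196, 138), (-195, 108)]
handle [(-216, 14), (-215, 33), (-214, 32), (-213, 32), (-212, 34), (-211, 35), (-210, 36), (-209, 32), (-208, 34), (-207, 33), (-206, 34), (-205, 40), (-204, 134), (-203, 165), (-202, 188), (-201, 144), (-200, 198), (-199, 197), (-198, 138), (-197, 189), (-196, 198), (-195, 181), (-194, 159), (-193, 189), (-192, 186), (-191, 171), (-190, 172), (-189, 179), (-188, 182), (-187, 39), (-186, 37), (-185, 32), (-184, 30), (-183, 32), (-182, 32), (-181, 32), (-180, 35), (-179, 32), (-178, 32), (-177, 32), (-176, 21)]
clip {'position': [173.6, 312.7], 'p': 0.84} [ 610.51 -161.23   28.  ] -195.45574977773757
pointer {'position': [197.8, 312.3], 'p': 0.95} [ 600.33 -163.     36.  ] -195.25339508845164
```

View pics/w6.png

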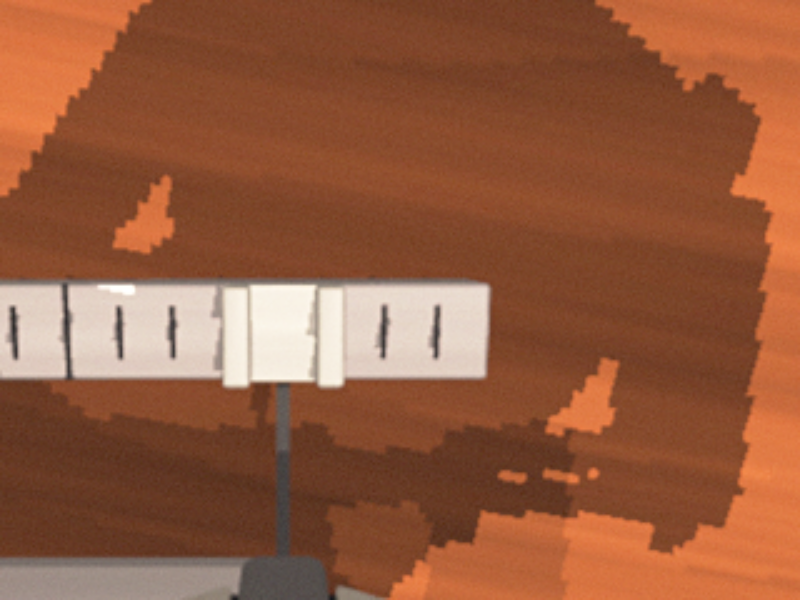

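The pointer (crop col 283) sits midway between the ridges (cols 237 and 330), within about 0.5 mm, and the grip holds at 30 N. I'll let it settle for half a second and hand in.

>>> {"op": "apply_moves", "data": {
  "commands": [
    [0,0,0,0,5],
    [0,0,0,0,5],
    [0,0,0,0,5],
    [0,0,0,0,5],
    [0,0,0,0,5]
  ]
}}

```text
time_s: 18.55
eef_pos: [557.9, -171.0, 51.5]
tool_rot: [0.995, 0.095, -0.0, -0.001]
force: [-1.0, 6.5, 5.2]
gripper_width: 15.9
grip_force: 30.0
```

```bash
python3 -c "
from bench import robot,readout
s=readout.observe();print(s['eef_pos'],s['grip_force']);print(robot.hand_in())"
```

```text
[ 557.9178857  -171.00758968   51.54454654] 30.006959438323975
the job is handed in; nothing more can be done
None
```

I handed the job in at about 18.6 s, and no verdict came back: the glass was wiped end to end at about 5 N, the wiper stands upright and released on the mat, and the handle is held at 30 N with the pointer within about 0.5 mm of midway between the clip's ridges.

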